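Line up a strap hinge for its pin

TASK

On the hinge pinning jig, first swing the red pin arm round by its black upright grip until it clicks fully home, so that its pin points straight into the knuckles of the jamb leaf. Then pick up the iron strap leaf with the single knuckle, bring that knuckle in between the jamb leaf's two knuckles, strap level and same side up as it lies on the bench, so that the three knuckle holes line up, and finish while still holding it there so that the pin can be driven. Leave the other things on the bench where they are.

Things in the scene. Friction and masses are not known exactly. Their poses are not given: they have to be found in the camera images.
- jig: Hinge pinning jig, fixed; place and yaw (within 0.25) vary. Origin on the bench under it; x away from the robot, y left along the knuckle holes, z up. In mm in this frame: green base x -90 to 100, y -110 to 140, 16 high; oak jamb block with front face at x -8.5, y -55 to 55, top z 150; jamb leaf upright on it, knuckles up (tops z 159); arm pivot pillar at (62, 92), detent pillar at (12, 92)
- jamb_eye (a point): Middle of the gap between the jamb leaf's two knuckles, on the axis of their holes: (-22.5, 0, 147) in the jig's frame, same axes. Knuckles: 24 outer diameter, 14 hole, 27.5 long each. The gap is 30 wide along y, open to top and front. With the holes in line the strap's knuckle clears the oak face behind and the notch floor below by 2 each
- pin_arm (a joint): Swing angle of the pin arm about its upright pivot, rad. Near 0: parked, pointing to the jig's left (+y). Grows counter-clockwise seen from above to the end stop at 1.57, where the arm points to the jig's front (-x). A spring-ball detent catches it there: getting over its hump at 1.3 to 1.45 takes about 3 N at the grip, getting out again 5 N. Elsewhere it stays where it is left
- pin_handle (a point): Middle of the black upright grip on the end of the red arm: 18 diameter, from 166 to 208 above the bench, this point at 190, 85 from the pivot. Under it the steel guide bush (26 diameter, along the pin, top 160 above the bench) with the 12 mm hinge pin, whose taper nose ends 4 short of the nearer jamb knuckle when the arm is home
- pin_pivot (a point): Point on the pin arm's upright pivot axis, 190 above the bench, in the air over the arm's hub (top of the hub's nut 171)
- strap_leaf: Loose dark iron strap, 195 long, 0.4 kg, flat on the bench in one of two places, yaw within 0.6. Origin on the underside near its centre of mass; x from the round bean-end tail to the knuckle, y across, z up. Strap 32 wide, 10 thick, edges parallel from x -50 to 70, then a neck 25 wide to the one knuckle (24 outer diameter, 25 long, 14 hole) at x 90. Grip it across the 32 near the origin
- strap_eye (a point): Middle of the hole of the strap leaf's knuckle: 90 ahead of the strap's origin along its x and 12 above its underside. Axes as the strap's: y runs along the hole
- spare_leaf: A spare jamb leaf lying flat in the other of the two places, not needed: plate 85 wide with two knuckles, 120 long. Origin on its underside, near the middle; leave it
- hammer: Cross-peen hammer, 320 long, lying; origin on the underside near the head; leave it
- tongs: Forge tongs, 350 long, lying; origin on the underside; leave them
- wire_brush: Wire brush, 270 long, 36 high, lying bristles up; origin on the underside; leave it
- mug: White mug, 80 diameter, 85 tall, standing; origin under its middle; leave it
- fire_brick: Half fire brick 114 x 114 x 64, lying; origin under its middle; leave it
- drift: Tapered steel drift punch, 160 long, 16 square, lying; origin on the underside; leave it

How it is judged (in metres and radians):
On the way, in this order (a step that is already met when the one before it is completed fails the run):
1. the pin arm is swung out and seated in its end detent (value of joint pin_arm above 1.5 rad), for 0.3 s.
2. the strap leaf is lifted off the bench in the fingers, the pin arm still home (height (world z) of strap_leaf above 0.05 m and contact force between the fingers and strap_leaf above 3 N and value of joint pin_arm above 1.5 rad), for 0.2 s.
At the end, for the whole second after the job is handed in: Pin arm home in its detent (over 1.5 rad); middle of the strap's knuckle hole within 4.5 mm of the middle of the jamb knuckles' gap on their axis, holes parallel within 0.08 rad, strap level within 0.2 rad and right side up, at rest and gripped by the fingers (value of joint pin_arm above 1.5 rad and distance between strap_eye and jamb_eye below 0.0045 m and angle between the y axis of strap_leaf and the y axis of jig, either way round below 0.08 rad and angle between strap_leaf's own z axis and vertical below 0.2 rad and contact force between the fingers and strap_leaf above 3 N and linear speed of strap_leaf below 0.01 m/s); the arm keeps its last pose, push and grip.
It fails at once if another thing on the bench was moved more than 30 mm (distance of any of spare_leaf, hammer, tongs, wire_brush, mug, fire_brick, drift from where it was at the start of the episode above 0.03 m).
It also fails if it takes over 61 s, if anything falls off the work surface, if the arm or the gripper's body presses on something with over 40 N, if the wrist force passes 120 N, or if a joint passes its speed limit or range.

ROBOT

A 6-joint arm with a two-finger parallel gripper is mounted at the origin on the work surface. World frame = base frame: x ahead of the robot, y to its left, z up, the work surface at z = 0. Lengths are in mm, angles in rad, forces in N, time in s.
With the tool pointing down it reaches from about 325 to 775 mm from the base axis. Payload 5.5 kg.
Tool frame: the origin (TCP) lies midway between the tips of the shut fingers; the grasp point (between the pads) lies 19 mm behind it; z points along the fingers, y is the line along which they close (so a half turn about z gives the same grasp; the last joint's range is limited). The gripper opens to 85 mm and grips with 20 to 120 N. Pads are 22 mm wide; open, the fingers measure 114 mm over their backs; the gripper's body (76 mm by 85 mm) begins 54 mm behind the grasp point. The pads swing forward as they close: fully open they stand 13 mm farther back than shut.
Start: joints at [-1.206, 0.091, 1.231, -0, 1.82, -0.057], TCP at [245.643, -547.427, 231.275] pointing down, gripper open.
Joint ranges: [-2.87, 2.87], [-0.86, 2.18], [0.17, 2.46], [-1.51, 4.65], [0.06, 2.69], [-2.65, 2.65]. Speed limits (rad/s): [2.57, 2.57, 3.01, 3.14, 3.14, 3.14].

INTERFACE

Orientations are given as [roll, pitch, yaw] about the fixed x, y, z axes, in that order (R = Rz(yaw) Ry(pitch) Rx(roll)).
In Python, from rig import * gives the robot as it stands.
- The arm moves only by the shell command python3 -m inch 'ROWS' [OPENING] [FORCE]. ROWS is a JSON object whose one key "rows" holds a list of rows, each a list of 2 entries, a list of its own where there are three numbers: the shift along the world's x, y, z in mm, then the turn about the world's z in rad. In form: {"rows": [[[dx, dy, dz], twist], ...]}. A call has 1 to 12 rows; each row is the pose to reach, as a shift and turn from the pose commanded when the call began; what a row does not reach only later rows make up. A row lasts 1/8 s, in which the tool goes at most 62.5 mm and 10.7 degrees, less where a joint would pass 70% of its speed; a pose out of reach is approached as far as the arm can. A call with a gripper value outside its range is refused whole. OPENING is the finger opening in mm, from 0 to 85.4, set as the call begins (- or left out, the last holds). The fingers move at their own pace and stop on an object; FORCE is the grip in N (left out, the last holds). Time passes only in rows, so rows that repeat a pose let the fingers close. It gives the time, the measured TCP pose, the force, the opening and the grip force at its end, in the units of the state.
- observe(): the state, without advancing time (a new reading comes with each control period).
- read_camera(name): name is "scene" or "top"; returns (picture, depth): 400x640x3 uint8, red, green, blue; 400x640 float32, mm along the optical axis (not along the pixel's ray), 0 where there is no reading.
- camera_model(name): a dict with "fx", "fy", "cx", "cy" (pixels), "world_to_cam" (4x4, takes a point from world to camera coordinates). Camera axes: x right, y up, looking along -z (the intrinsics and any distortion apply to the point x, -y, -z); pixel columns grow to the right and rows downward; lengths in mm; the calibration is good to about 2 mm. A picture is of the moment at which its call begins. camera_model takes no time and is no camera call.
- job_done(): hands the job in; it is judged then, once.
The state is a dict: "t": time; "q": joint angles; "qvel": joint speeds; "effort": joint torques, N m; "ee_pos": TCP position; "tool_rot": TCP orientation; "ft_force": force on the tool from outside, world axes, zero at the start; "ft_torque": the same for the moment, N m; "finger_gap": opening from 0.0 (shut) to 1.0 (fully open); "finger_force": force on a finger pad.
Only numpy, scipy, OpenCV 4.12 (cv2) and the standard library are available. Lean on these libraries where they do the work, as an engineer would, in place of code of your own. Each camera call takes 0.05 s, during which the arm holds its last target. There are 200 camera calls.

## Working session

There is one attempt and no reset: what is moved stays moved. The work goes in short steps, Python scripts to look and compute and a shell command to move; the robot and the scene stay as the last step left them, time stands still between calls to the robot, and variables do not carry over. Pictures are saved under pics/ and viewed, at most 10 in all, crops included, and the job is handed in when it is done.

```bash
mkdir -p pics; cat > h.py <<'E'
import numpy as np, cv2
from rig import *
def ray(m,u,v):
    W=np.array(m["world_to_cam"]); R=W[:3,:3]; t=W[:3,3]
    d=np.array([(u-m["cx"])/m["fx"],-(v-m["cy"])/m["fy"],-1.0])
    return -R.T@t, R.T@d
def onplane(m,u,v,z):
    o,d=ray(m,u,v); return o+d*(z-o[2])/d[2]
def cloud(m,D):
    W=np.array(m["world_to_cam"]); R=W[:3,:3]; t=W[:3,3]
    v,u=np.mgrid[:D.shape[0],:D.shape[1]]
    d=np.stack([(u-m["cx"])/m["fx"],-(v-m["cy"])/m["fy"],-np.ones(u.shape)],-1)*D[...,None]
    return (d-t)@R
E
python3 - <<'E'
from h import *
for n in("scene","top"):
    p,d=read_camera(n); cv2.imwrite(f"pics/{n}0.png",p[...,::-1]); np.savez(f"{n}0.npz",p=p,d=d)
    m=camera_model(n); print(n,{k:(np.round(v,3).tolist() if k=="world_to_cam" else v) for k,v in m.items()})
print(observe())
E
```

```text
scene {'fx': 499.6939534368337, 'fy': 499.6939534368337, 'cx': 315.07486951843356, 'cy': 193.32253679667613, 'world_to_cam': [[0.849, 0.528, 0.017, -409.278], [-0.313, 0.477, 0.821, 56.844], [0.425, -0.703, 0.57, -1687.912], [0.0, 0.0, 0.0, 1.0]]}
top {'fx': 368.35237110377756, 'fy': 368.35237110377756, 'cx': 317.53166377439317, 'cy': 201.25537005834116, 'world_to_cam': [[-0.016, -1.0, -0.016, 0.174], [0.993, -0.017, 0.113, -520.648], [-0.114, -0.014, 0.993, -1274.548], [0.0, 0.0, 0.0, 1.0]]}
{'t': 0.1, 'q': array([-1.20573325e+00,  9.18261442e-02,  1.23180403e+00,  3.24507324e-06,
        1.81979250e+00, -5.66755784e-02]), 'qvel': array([ 0.00021717, -0.00029146, -0.00285228, -0.00132382, -0.00072587,
        0.00122045]), 'effort': array([ 3.69922811e-03, -4.60219002e+01, -4.19217575e+01,  5.19121284e-05,
        1.06201516e-02,  1.61911674e-05]), 'ee_pos': array([ 245.52879847, -547.17980606,  230.2166681 ]), 'tool_rot': array([-3.13976575e+00, -1.06803519e-04,  4.21739352e-01]), 'ft_force': array([-0.153581  ,  0.58778162, -0.50415276]), 'ft_torque': array([0.01543798, 0.01709861, 0.00642037]), 'finger_force': 0.0, 'finger_gap': 1.001465200009995}
```

View pics/top0.png

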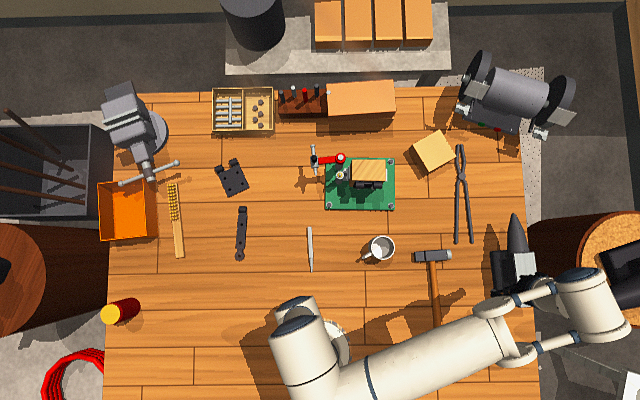

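View pics/scene0.png

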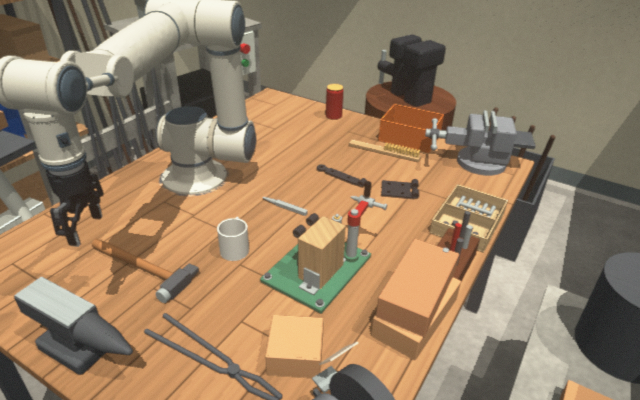

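The top view shows the jig (green base around 360,184) with the red hub at (340,158) and the grip near (314,155). The strap lies at (241,208)–(240,258) with its knuckle end up, and the spare leaf is at (231,178). Next I measure these.

```bash
python3 - <<'E'
from h import *
cal={}
for n in("top","scene"):
    f=np.load(f"{n}0.npz"); p,d=f["p"],f["d"]; m=camera_model(n); X=cloud(m,d); hsv=cv2.cvtColor(p,cv2.COLOR_RGB2HSV); cal[n]=(p,d,m,X,hsv)
p,d,m,X,hsv=cal["top"]
# bench check
print("bench z top",[np.round(X[v,u],1).tolist() for u,v in((280,230),(200,300),(400,270))])
def rep(name,mask,n="top"):
    P=cal[n][3][mask]; print(name,n,len(P),"mean",P.mean(0).round(1),"med",np.median(P,0).round(1),"min",P.min(0).round(1),"max",P.max(0).round(1)); return P
for n in cal:
    p,d,m,X,hsv=cal[n]
    box=np.zeros(d.shape,bool)
    if n=="top": box[140:225,290:410]=1
    else: box[170:310,250:390]=1
    g=box&(hsv[...,0]>45)&(hsv[...,0]<90)&(hsv[...,1]>90)&(X[...,2]>5)&(X[...,2]<28)
    P=rep("green",g,n)
    r=cv2.minAreaRect(P[:,:2].astype(np.float32)); print(r)
    red=box&((hsv[...,0]<6)|(hsv[...,0]>174))&(hsv[...,1]>150)&(X[...,2]>60)
    rep("red",red,n)
    o=box&(np.abs(X[...,2]-150)<5)&(hsv[...,0]>8)&(hsv[...,0]<28)
    P=rep("oak",o,n); r=cv2.minAreaRect(P[:,:2].astype(np.float32)); print(r)
    hi=box&(X[...,2]>172); P=rep("hi",hi,n); 
    q=X[hi]; q=q[q[:,2]>200]; print("top of grip",len(q),q.mean(0).round(1) if len(q) else 0)
# strap
p,d,m,X,hsv=cal["top"]
b=np.zeros(d.shape,np.uint8); b[198:268,226:256]=1
mk=(b>0)&(p.max(-1)<95)
P=np.array([onplane(m,u,v,10) for v,u in zip(*np.nonzero(mk))])
print("strap n",len(P),cv2.minAreaRect(P[:,:2].astype(np.float32)), "z",np.percentile(X[mk][:,2],[5,25,50,75,95]).round(1))
c=cv2.resize(p[135:270,215:415],None,fx=4,fy=4,interpolation=cv2.INTER_CUBIC); cv2.imwrite("pics/topc.png",c[...,::-1])
E
```

```text
bench z top [[422.4, 128.8, -1.8], [181.0, 410.9, 5.1], [274.5, -295.4, 0.9]]
green top 2051 mean [ 557.2 -157.7   16.3] med [ 547.3 -149.7   16.3] min [ 489.6 -287.4    7.2] max [678.8 -34.5  27.9]
((585.0484008789062, -161.02438354492188), (249.84043884277344, 187.52069091796875), 88.94876861572266)
red top 181 mean [639.5 -56.2 165.4] med [640.1 -56.1 158.4] min [ 372.6 -121.8  136.3] max [6.6080e+02 1.1000e+00 1.3251e+03]
oak top 712 mean [ 606.5 -169.7  150.2] med [ 606.  -173.6  150.3] min [ 546.7 -231.5  145. ] max [692.2  12.2 155. ]
((610.9515380859375, -103.92059326171875), (261.4371337890625, 106.65850067138672), 77.05050659179688)
hi top 95 mean [509.  -23.3 742.1] med [628.6 -27.3 209.8] min [372.6 -90.7 172.3] max [ 651.     8.1 1325.1]
top of grip 74 [472.3 -17.2 902. ]
green scene 2 mean [ 661.7 -221.3   18.3] med [ 661.7 -221.3   18.3] min [ 659.  -247.7   16.4] max [ 664.4 -194.9   20.2]
((661.703857421875, -221.327880859375), (53.056209564208984, 0.0), 95.76737976074219)
red scene 206 mean [653.4 -78.3 164.1] med [650.1 -86.7 157.7] min [ 625.1 -997.   136.4] max [1083.4  -13.4  923. ]
oak scene 1026 mean [ 610.2 -164.9  150.4] med [ 610.  -174.5  150.6] min [ 547.9 -232.9  145. ] max [695.5  11.9 154.8]
((614.7802734375, -103.24224853515625), (261.3346862792969, 109.06275939941406), 76.43981170654297)
hi scene 187 mean [ 824.  -419.   492.6] med [647.4 -10.1 206.9] min [ 630.3 -997.   172. ] max [1083.4   10.6  923. ]
top of grip 114 [ 939.7 -673.8  690.4]
strap n 473 ((414.4271545410156, 267.42706298828125), (34.36848831176758, 192.6281280517578), 86.25785064697266) z [ 4.1  8.1 10.2 12.4 22.6]
```

View pics/topc.png

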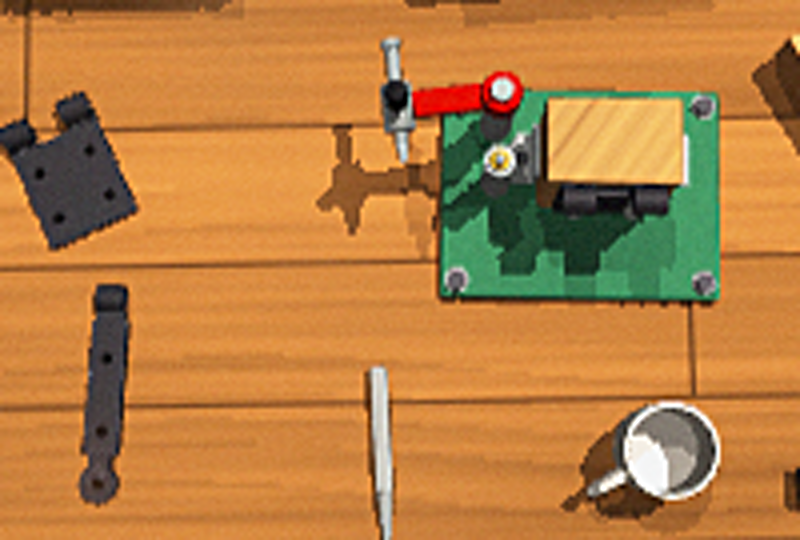

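The crop shows the grip top at full-image pixel (314,159), the hub nut at (340.5,157.5), the jamb knuckles at about (359,185) and (378,185), and the strap's knuckle at about (242.5,209.5).

```bash
cat > fit.py <<'E'
from h import *
E
python3 - <<'E'
from h import *
f=np.load("top0.npz"); p,d=f["p"],f["d"]; m=camera_model("top"); X=cloud(m,d); hsv=cv2.cvtColor(p,cv2.COLOR_RGB2HSV)
f2=np.load("scene0.npz"); p2,d2=f2["p"],f2["d"]; m2=camera_model("scene"); X2=cloud(m2,d2); hsv2=cv2.cvtColor(p2,cv2.COLOR_RGB2HSV)
print("grip@208",onplane(m,314.2,159,208).round(1),"nut@171",onplane(m,340.5,157.5,171).round(1))
V,U=np.mgrid[:400,:640]
def inb(X,lo,hi): return np.all((X>lo)&(X<hi),-1)
for n,XX,PP,HH in(("top",X,p,hsv),("scene",X2,p2,hsv2)):
    P=XX[inb(XX,[590,-60,195],[680,60,215])&(PP.max(-1)<90)]; print(n,"grip",len(P),P.mean(0).round(1),P.min(0).round(1),P.max(0).round(1))
    P=XX[inb(XX,[530,-240,120],[575,-110,170])&(PP.max(-1)<90)]; print(n,"knuck",len(P),P.min(0).round(1),P.max(0).round(1))
    T=P[P[:,2]>152]; 
    if len(T): print("  knuck top strip",len(T),T.mean(0).round(1), np.percentile(T[:,1],[2,98]).round(1),np.polyfit(T[:,1],T[:,0],1).round(3))
    P=XX[inb(XX,[540,-260,146],[640,-110,154])&(HH[...,1]>70)&(HH[...,0]>8)&(HH[...,0]<28)]; r=cv2.minAreaRect(P[:,:2].astype(np.float32)); print(n,"oak",len(P),r)
    P=XX[inb(XX,[300,230,-5],[530,310,40])&(PP.max(-1)<95)]; print(n,"strap",len(P),cv2.minAreaRect(P[:,:2].astype(np.float32)))
    K=P[P[:,2]>16]; print("  strap knuckle",len(K),K.mean(0).round(1),K.min(0).round(1),K.max(0).round(1))
    S=P[P[:,2]<15]; c=S[:,:2].mean(0); w=np.linalg.svd(S[:,:2]-c)[2][0]; print("  strap axis",np.arctan2(w[1],w[0]).round(3),c.round(1))
# green outline edge fit on plane z=16
g=((hsv[...,0]>45)&(hsv[...,0]<90)&(hsv[...,1]>90)&(U>290)&(U<410)&(V>140)&(V<225)).astype(np.uint8)
vs=[];le=[];ri=[];bo=[]
for v in range(165,205):
    u=np.nonzero(g[v])[0]; le.append(onplane(m,u.min()-.5,v,16)); ri.append(onplane(m,u.max()+.5,v,16))
for u in range(330,390):
    v=np.nonzero(g[:,u])[0]; bo.append(onplane(m,u,v.max()+.5,16))
for n,e,i,j in(("left",le,0,1),("right",ri,0,1),("front",bo,1,0)):
    e=np.array(e); e=e[np.abs(e[:,j]-np.median(e[:,j]))<5]; k=np.polyfit(e[:,i],e[:,j],1); print(n,k.round(4),e[:,i].mean().round(1),e[:,j].mean().round(1))
E
```

```text
grip@208 [631.9  -2.8 208. ] nut@171 [643.8 -86.1 171. ]
top grip 28 [ 6.361e+02 -6.000e-01  2.069e+02] [629.8  -8.4 201.4] [644.9   7.3 210.1]
top knuck 181 [ 545.3 -226.1  122.6] [ 574.2 -120.8  163.1]
  knuck top strip 100 [ 556.6 -175.   157.4] [-214.2 -134.3] [2.80000e-02 5.61381e+02]
top oak 652 ((605.8301391601562, -176.9591064453125), (108.12781524658203, 67.05315399169922), 89.15322875976562)
top strap 468 ((414.1220703125, 269.02960205078125), (36.10767364501953, 191.87879943847656), 86.23300170898438)
  strap knuckle 52 [491.9 262.3  21.1] [424.  250.2  16.2] [509.6 279.8  28.7]
  strap axis 3.068 [406.4 267.7]
scene grip 39 [640.3  -3.9 203.4] [630.3 -10.3 195.1] [647.9   4.2 210.5]
scene knuck 116 [ 549.  -216.   137.5] [ 571.5 -136.5  161.3]
  knuck top strip 67 [ 564.  -180.3  156.2] [-215.1 -138.3] [6.10000e-02 5.74968e+02]
scene oak 820 ((594.1870727539062, -174.89031982421875), (115.93157196044922, 91.4737319946289), 89.90794372558594)
scene strap 266 ((419.90399169921875, 266.3179931640625), (35.26255798339844, 186.1431121826172), 84.9653091430664)
  strap knuckle 30 [488.8 257.8  20.7] [367.7 248.2  16.1] [512.2 273.6  28.2]
  strap axis -0.067 [417.9 264. ]
left [-0.049  -7.7899] 582.4 -36.3
right [-3.640000e-02 -2.637519e+02] 577.9 -284.8
front [3.290000e-02 4.959401e+02] -169.7 490.4
```

Jig origin is about (580.3,-175.6) with yaw about -0.038. The grip is at (633,-2), 84 from the pivot at (645,-86), as it should be. I move above the grip first.

```bash
python3 -m inch '{"rows": [[[0,0,50],0],[[388,545,50],1.29],[[388,545,50],1.29],[[388,545,50],1.29],[[388,545,50],1.29],[[388,545,50],1.29],[[388,545,50],1.29],[[388,545,50],1.29],[[388,545,50],1.29],[[388,545,50],1.29],[[388,545,50],1.29],[[388,545,50],1.29]]}' 50 20; python3 -m inch '{"rows": [[[0,0,0],0],[[0,0,0],0],[[0,0,0],0]]}'
python3 - <<'E'
from h import *
s=observe();print(s["t"],s["ee_pos"].round(1),s["tool_rot"].round(3),s["q"].round(2),s["ft_force"].round(1))
p,d=read_camera("scene"); cv2.imwrite("pics/s1.png",cv2.resize(p[100:310,220:420],None,fx=2.8,fy=2.8)[...,::-1])
E
```

```text
t: 1.6
ee_pos: [634.6, 0.2, 280.2]
tool_rot: [-3.14, -0.0, 1.714]
ft_force: [-0.2, -0.6, -1.0]
finger_gap: 0.582
finger_force: 0.0
t: 1.98
ee_pos: [633.2, -3.7, 281.7]
tool_rot: [3.141, 0.0, 1.71]
ft_force: [0.1, 0.1, 0.4]
finger_gap: 0.585
finger_force: 0.0
1.975 [633.2  -3.7 281.7] [3.141 0.    1.71 ] [-0.06  0.2   1.02 -0.    1.92 -0.2 ] [0.1 0.1 0.4]
```

View pics/s1.png

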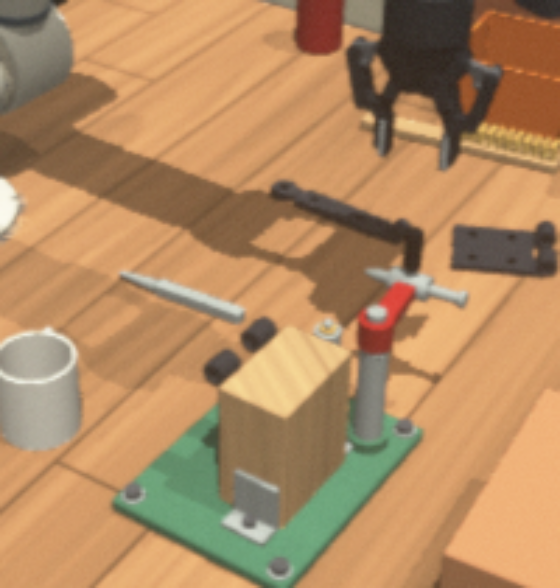

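The open fingers stand over the grip, so I go down and close loosely round it.

```bash
python3 -m inch '{"rows": [[[0,1,-50],0],[[0,1,-80],0],[[0,1,-107],0],[[0,1,-107],0],[[0,1,-107],0]]}' && python3 -m inch '{"rows": [[[0,0,0],0],[[0,0,0],0],[[0,0,0],0],[[0,0,0],0],[[0,0,0],0],[[0,0,0],0]]}' 23 20
python3 - <<'E'
from h import *
print(observe()["finger_gap"]*85.4)
C=np.array([645,-86]);r=84.5
f=lambda a:C+r*np.array([-np.sin(a),np.cos(a)])
a0=0.14
for a in np.linspace(a0,1.60,12)[1:]: print((f(a)-f(a0)).round(1).tolist(),round(a-a0,2))
E
```

```text
t: 2.65
ee_pos: [633.9, -2.1, 176.1]
tool_rot: [3.139, 0.0, 1.711]
ft_force: [0.2, 0.3, 0.3]
finger_gap: 0.588
finger_force: 0.0
t: 3.4
ee_pos: [633.6, -1.4, 174.2]
tool_rot: [-3.141, 0.0, 1.712]
ft_force: [-0.0, 0.4, 1.0]
finger_gap: 0.267
finger_force: 0.0
22.806564563067166
[-11.0, -2.3] 0.13
[-21.5, -6.0] 0.27
[-31.5, -11.1] 0.4
[-40.7, -17.5] 0.53
[-49.0, -25.0] 0.66
[-56.3, -33.6] 0.8
[-62.3, -43.0] 0.93
[-67.0, -53.2] 1.06
[-70.4, -63.9] 1.19
[-72.3, -74.9] 1.33
[-72.7, -86.1] 1.46
```

```bash
python3 -m inch '{"rows": [[[-5,-1,0],0.07],[[-11,-2,0],0.13],[[-16,-4,0],0.2],[[-21.5,-6,0],0.27],[[-27,-8.5,0],0.33],[[-31.5,-11,0],0.4],[[-36,-14,0],0.46],[[-41,-17.5,0],0.53],[[-45,-21,0],0.6],[[-49,-25,0],0.66],[[-53,-29,0],0.73],[[-56,-33.5,0],0.8]]}'
python3 - <<'E'
from h import *
print(observe()["finger_gap"]*85.4)
p,d=read_camera("scene"); m=camera_model("scene");X=cloud(m,d);hsv=cv2.cvtColor(p,cv2.COLOR_RGB2HSV)
k=((hsv[...,0]<6)|(hsv[...,0]>174))&(hsv[...,1]>150)&np.all((X>[540,-140,130])&(X<[700,40,175]),-1)
P=X[k];print(len(P),P.mean(0).round(1));w=np.linalg.svd(P[:,:2]-P[:,:2].mean(0))[2][0];print(w)
E
```

```text
t: 4.9
ee_pos: [577.5, -34.7, 174.3]
tool_rot: [3.141, -0.0, 2.514]
ft_force: [0.6, 1.8, -0.5]
finger_gap: 0.265
finger_force: 0.5
22.596165888494326
218 [632.1 -77.9 156.1]
[ 0.77409775 -0.63306609]
```

```bash
python3 -m inch '{"rows": [[[-3,-4.5,0],0.07],[[-6,-9.5,0],0.13],[[-8.5,-14.5,0],0.2],[[-10.5,-19.5,0],0.26],[[-12.5,-25,0],0.33],[[-14,-30.5,0],0.39],[[-15,-36,0],0.46],[[-16,-41.5,0],0.53],[[-16,-45,0],0.57],[[-16.5,-48,0],0.6],[[-16.5,-50,0],0.62],[[-16.5,-50,0],0.62]]}'
python3 - <<'E'
from h import *
print(observe()["ft_force"])
p,d=read_camera("scene"); m=camera_model("scene");X=cloud(m,d);hsv=cv2.cvtColor(p,cv2.COLOR_RGB2HSV)
k=((hsv[...,0]<6)|(hsv[...,0]>174))&(hsv[...,1]>150)&np.all((X>[540,-140,130])&(X<[700,40,175]),-1)
P=X[k];print(len(P),P.mean(0).round(1));w=np.linalg.svd(P[:,:2]-P[:,:2].mean(0))[2][0];print(w)
cv2.imwrite("pics/s2.png",cv2.resize(p[130:310,230:420],None,fx=3,fy=3)[...,::-1])
E
```

```text
t: 6.45
ee_pos: [561.3, -84.4, 174.3]
tool_rot: [3.141, 0.0, 3.132]
ft_force: [0.7, 3.2, -0.4]
finger_gap: 0.268
finger_force: 1.7
[ 0.65152687  3.18737295 -0.43968682]
275 [623.5 -90.  155.3]
[ 0.99272425 -0.12040997]
```

View pics/s2.png

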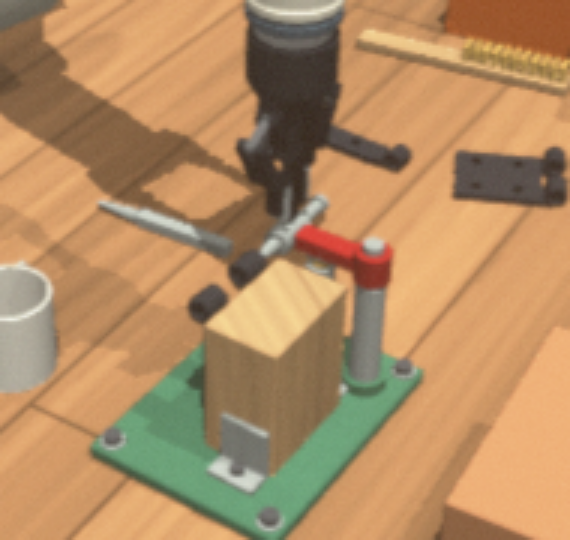

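The arm is nearly home, with the pin (290,240) close to the near knuckle. The 3 N reading could be the hump, so I push on until it clicks.

```bash
python3 -m inch '{"rows": [[[0,-2,0],0],[[0,-3,0],0],[[0,-3,0],0]]}';python3 -m inch '{"rows": [[[0,-1.5,0],0],[[0,-3,0],0],[[0,-3,0],0]]}'
```

```text
t: 6.88
ee_pos: [561.3, -84.5, 174.3]
tool_rot: [3.136, -0.0, 3.135]
ft_force: [0.8, 13.9, 1.7]
finger_gap: 0.274
finger_force: 6.7
t: 7.25
ee_pos: [561.3, -84.7, 174.2]
tool_rot: [3.131, -0.0, 3.138]
ft_force: [0.3, 23.4, 1.5]
finger_gap: 0.268
finger_force: 11.5
```

A firm stop at 23 N with the grip at y about -82.5 is the predicted home. I release, rise and check.

```bash
python3 -m inch '{"rows": [[[0,3,0],0],[[0,5,0],0],[[0,5,0],0]]}' 50;python3 -m inch '{"rows": [[[0,0,0],0],[[0,0,0],0],[[0,0,30],0],[[0,0,60],0],[[0,0,100],0],[[0,50,110],0],[[0,110,110],0],[[-20,170,110],0],[[-40,230,110],0],[[-60,280,110],0],[[-60,280,110],0]]}'
python3 - <<'E'
from h import *
for n in("top","scene"):
    p,d=read_camera(n); m=camera_model(n);X=cloud(m,d);hsv=cv2.cvtColor(p,cv2.COLOR_RGB2HSV)
    np.savez(f"{n}1.npz",p=p,d=d)
    k=((hsv[...,0]<6)|(hsv[...,0]>174))&(hsv[...,1]>150)&np.all((X>[540,-140,130])&(X<[700,40,175]),-1)
    P=X[k];w=np.linalg.svd(P[:,:2]-P[:,:2].mean(0))[2][0];print(n,len(P),P.mean(0).round(1),w)
    g=np.all((X>[520,-130,180])&(X<[600,-50,215]),-1)&(p.max(-1)<90);P=X[g];print("grip",len(P),P.mean(0).round(1),P.min(0).round(1),P.max(0).round(1))
    if n=="top": cv2.imwrite("pics/t1.png",cv2.resize(p[140:270,210:410],None,fx=4,fy=4,interpolation=cv2.INTER_CUBIC)[...,::-1])
print(observe()["ee_pos"],observe()["tool_rot"])
E
```

```text
t: 7.62
ee_pos: [561.1, -86.5, 174.3]
tool_rot: [-3.141, -0.0, 3.131]
ft_force: [-0.4, 0.1, -0.3]
finger_gap: 0.589
finger_force: 0.0
t: 9.0
ee_pos: [499.8, 197.2, 284.6]
tool_rot: [3.141, 0.0, 3.137]
ft_force: [0.4, -0.3, 0.5]
finger_gap: 0.583
finger_force: 0.0
top 175 [616.2 -84.6 158.7] [-0.99945651  0.03296489]
grip 33 [558.6 -82.4 205.1] [551.9 -90.3 183.3] [568.  -74.7 213.3]
scene 269 [623.6 -89.8 155.4] [ 0.99190632 -0.12697184]
grip 63 [564.4 -86.5 196.8] [553.6 -92.  180.4] [571.8 -79.6 210.7]
[501.12038427 194.14349328 284.33914369] [-3.14106033e+00  3.38335488e-04  3.13286521e+00]
```

View pics/t1.png

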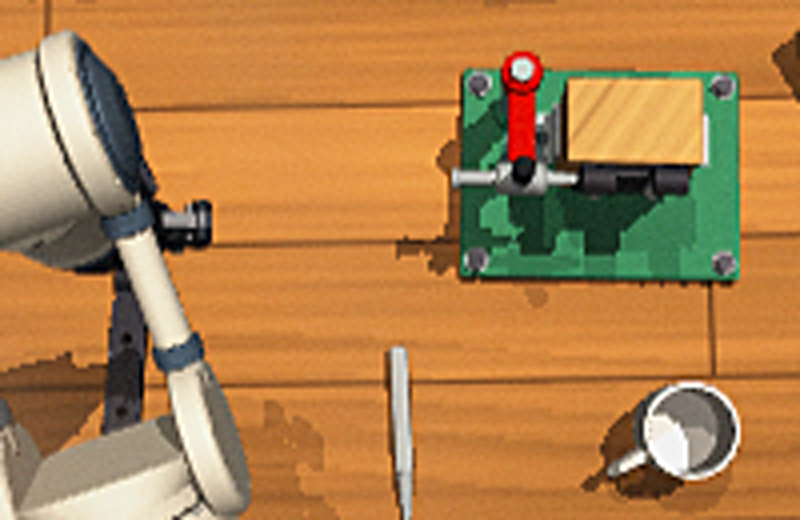

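The pin arm is home: its axis is at -0.033, matching the jig yaw, and the grip at (559,-82.4) is as predicted. Next I take the strap, with its origin at about (410,268) and yaw about -0.068.

```bash
python3 -m inch '{"rows": [[[-45,40,-40],-0.06],[[-91,74,-80],-0.06],[[-91,74,-130],-0.06],[[-91,74,-180],-0.06],[[-91,74,-220],-0.06],[[-91,74,-250],-0.06],[[-91,74,-268],-0.06],[[-91,74,-276],-0.06],[[-91,74,-282],-0.06],[[-91,74,-282],-0.06],[[-91,74,-282],-0.06]]}' 60
```

```text
t: 10.48
ee_pos: [410.7, 268.4, 3.3]
tool_rot: [3.141, 0.001, 3.072]
ft_force: [-0.5, 0.3, -0.7]
finger_gap: 0.705
finger_force: 0.0
```

```bash
python3 -m inch '{"rows": [[[0,0,0],0],[[0,0,0],0],[[0,0,0],0],[[0,0,0],0],[[0,0,0],0],[[0,0,0],0],[[0,0,0],0],[[0,0,0],0]]}' 15 80
```

```text
t: 11.48
ee_pos: [410.5, 268.5, 3.4]
tool_rot: [3.141, 0.001, 3.072]
ft_force: [-1.4, 0.4, 5.8]
finger_gap: 0.344
finger_force: 79.4
```

```bash
python3 -m inch '{"rows": [[[0,0,5],0],[[0,0,20],0],[[0,0,45],0],[[0,0,80],0],[[0,0,120],0],[[0,0,165],0],[[0,0,165],0],[[0,0,165],0],[[0,0,165],0]]}'
python3 - <<'E'
from h import *
s=observe();print(s["ee_pos"].round(1),s["tool_rot"].round(3),s["ft_torque"].round(2),s["ft_force"].round(1))
p,d=read_camera("scene");m=camera_model("scene");X=cloud(m,d)
P=X[np.all((X>[300,220,110])&(X<[530,320,215]),-1)&(p.max(-1)<95)]; K=P[P[:,0]>470]
print(len(P),len(K),K.mean(0).round(1),K.min(0).round(1),K.max(0).round(1)); T=P[P[:,0]<360]; print("tail",len(T),T.mean(0).round(1))
W=np.array(m["world_to_cam"]);c=W[:3]@[420,268,170,1];print(m["cx"]+m["fx"]*c[0]/-c[2],m["cy"]-m["fy"]*c[1]/-c[2])
cv2.imwrite("pics/s3.png",cv2.resize(p[60:260,260:460],None,fx=2.8,fy=2.8)[...,::-1])
E
```

```text
t: 12.6
ee_pos: [409.3, 267.6, 164.9]
tool_rot: [-3.139, -0.003, 3.072]
ft_force: [0.0, 0.6, -3.9]
finger_gap: 0.34
finger_force: 79.6
[409.3 267.6 164.9] [-3.139e+00 -3.000e-03  3.072e+00] [0.03 0.09 0.01] [ 0.   0.6 -3.9]
387 79 [492.6 256.5 174.9] [471.2 243.4 163.6] [511.7 275.4 186.5]
tail 51 [339.9 267.9 172.4]
343.7227214145007 133.1638514512075
```

View pics/s3.png

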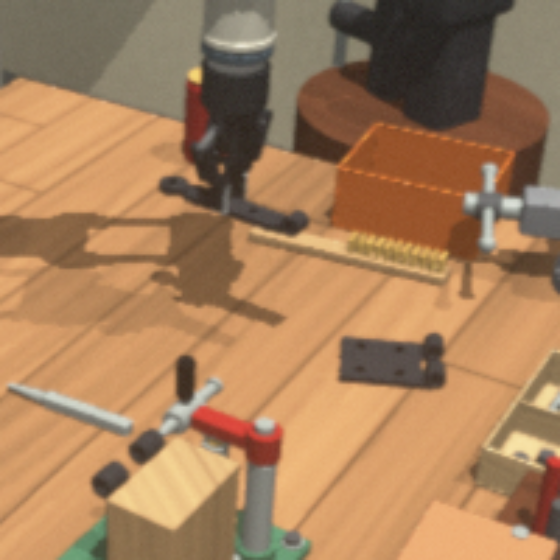

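The strap is held level, tail at (170,185) and knuckle at (295,220) in the crop, with the knuckle top at 186 as expected. I carry it to in front of the gap.

```bash
python3 -m inch '{"rows": [[[0,-20,0],0],[[2,-60,0],0.01],[[4,-105,0],0.02],[[5,-150,0],0.035],[[6,-195,0],0.035],[[8,-240,0],0.035],[[10,-285,0],0.035],[[11,-330,0],0.035],[[12,-370,0],0.035],[[13,-405,0],0.035],[[14,-428,0],0.035],[[14,-438,0],0.035]]}'
python3 -m inch '{"rows": [[[0,0,0],0],[[0,0,0],0],[[0,0,0],0],[[0,0,0],0]]}'
cat > look.py <<'E'
from h import *
import sys
tag=sys.argv[1]
s=observe();print(s["ee_pos"].round(1),s["tool_rot"].round(3),s["ft_force"].round(1))
for n in("top","scene"):
    P=[];ps=[];ds=[]
    for i in range(3):
        p,d=read_camera(n);ps.append(p);ds.append(d)
    D=np.median(ds,0);p=np.median(ps,0).astype(np.uint8);np.savez(f"{n}_{tag}.npz",p=p,d=D)
    m=camera_model(n);W=np.array(m["world_to_cam"])
    c=W[:3]@[535,-172,155,1];u=int(m["cx"]+m["fx"]*c[0]/-c[2]);v=int(m["cy"]-m["fy"]*c[1]/-c[2])
    cr=p[v-33:v+33,u-33:u+33];print(n,"crop origin",u-33,v-33)
    P.append(cr);cv2.imwrite(f"pics/{n}_{tag}.png",cv2.resize(cr,None,fx=6,fy=6,interpolation=cv2.INTER_CUBIC)[...,::-1])
a=cv2.imread(f"pics/top_{tag}.png");b=cv2.imread(f"pics/scene_{tag}.png");cv2.imwrite(f"pics/both_{tag}.png",np.hstack([a,b]))
E
python3 look.py a
```

```text
t: 14.15
ee_pos: [423.1, -171.4, 166.6]
tool_rot: [3.141, -0.001, 3.104]
ft_force: [-0.6, 0.6, -4.4]
finger_gap: 0.337
finger_force: 79.9
t: 14.65
ee_pos: [424.3, -169.4, 167.4]
tool_rot: [-3.142, 0.0, 3.108]
ft_force: [1.7, -0.0, -3.9]
finger_gap: 0.342
finger_force: 79.9
[ 424.3 -169.4  167.4] [-3.142  0.     3.108] [ 1.7 -0.  -3.9]
top crop origin 334 158
scene crop origin 264 186
```

View pics/both_a.png

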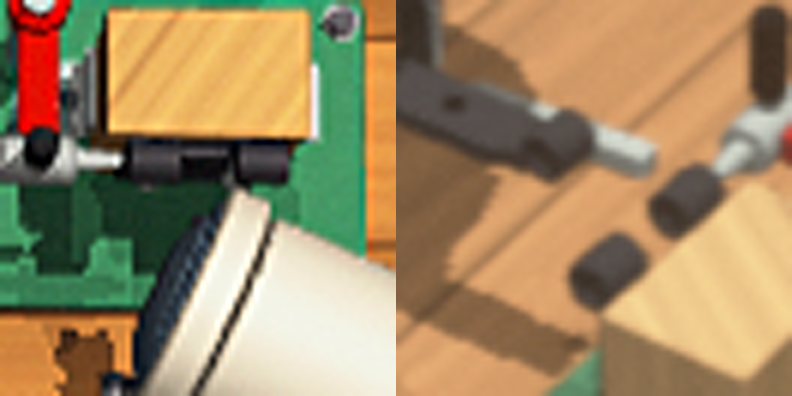

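The top view is blocked by the arm. The scene view shows the strap knuckle at (555,145) in the combined picture, in front of the two jamb knuckles at (685,200) and (608,270). I compare the knuckles within this view.

```bash
python3 - <<'E'
from h import *
f=np.load("scene_a.npz");p,d=f["p"],f["d"];m=camera_model("scene");X=cloud(m,d)
dk=p.max(-1)<95
c,s=np.cos(-.035),np.sin(-.035)
J=np.array([[c,s],[-s,c]])  # world->jig axes
def show(n,lo,hi):
    k=dk&np.all((X>lo)&(X<hi),-1)
    nl,L,st,ce=cv2.connectedComponentsWithStats(k.astype(np.uint8),connectivity=4)
    for i in range(1,nl):
        if st[i,4]<25: continue
        P=X[L==i]; q=(P[:,:2]-[557.5,-174.8])@J.T
        T=P[:,2]>P[:,2].max()-9
        print(n,st[i].tolist(),ce[i].round(1),"jig-ish x",np.percentile(q[:,0],[3,97]).round(1),"y",np.percentile(q[:,1],[3,97]).round(1),"z",np.percentile(P[:,2],[3,50,97]).round(1),"top mean",q[T].mean(0).round(1))
show("jamb",[540,-230,125],[585,-120,170])
show("strapK",[500,-200,160],[540,-150,200])
E
```

```text
jamb [307, 214, 11, 11, 77] [311.9 219.1] jig-ish x [-6.  12.4] y [17.5 38.4] z [140.6 154.3 160.6] top mean [ 5.6 27.1]
jamb [293, 226, 12, 11, 85] [298.6 230.8] jig-ish x [-5.2 12.5] y [-40.4 -18.7] z [141.3 155.7 160.3] top mean [  5.4 -30.7]
strapK [284, 205, 13, 11, 92] [290.2 210.1] jig-ish x [-54.  -30.1] y [-11.8   8.1] z [168.6 181.7 188.6] top mean [-39.6  -3.1]
```

The strap knuckle lies about 44 mm in front of the gap and is centred within about 1 mm. I lower to 1 mm high, then go in slowly, watching the force.

```bash
python3 -m inch '{"rows": [[[0,0,-10],0],[[0,0,-20],0],[[0,0,-28],0],[[5,0,-28],0],[[10,-0.3,-28],0],[[15,-0.5,-28],0],[[20,-0.7,-28],0],[[20,-0.7,-28],0]]}'; python3 -m inch '{"rows": [[[3,0,0],0],[[6,-0.2,0],0],[[9,-0.3,0],0],[[12,-0.4,0],0],[[12,-0.4,0],0],[[12,-0.4,0],0]]}'
```

```text
t: 15.95
ee_pos: [444.5, -170.6, 139.3]
tool_rot: [3.142, 0.0, 3.107]
ft_force: [-0.2, -0.3, -4.3]
finger_gap: 0.34
finger_force: 79.9
t: 16.7
ee_pos: [456.1, -171.0, 139.2]
tool_rot: [3.142, -0.0, 3.107]
ft_force: [-0.2, -0.2, -3.5]
finger_gap: 0.341
finger_force: 79.9
```

```bash
python3 -m inch '{"rows": [[[3,-0.1,0],0],[[6,-0.2,0],0],[[9,-0.3,0],0],[[9,-0.3,0],0],[[9,-0.3,0],0]]}'; python3 -m inch '{"rows": [[[1,0,0],0],[[2,0,0],0],[[2,0,0],0]]}'; python3 look.py b
```

```text
t: 17.32
ee_pos: [465.1, -171.3, 139.2]
tool_rot: [3.142, -0.0, 3.107]
ft_force: [0.2, 0.3, -4.9]
finger_gap: 0.339
finger_force: 79.9
t: 17.7
ee_pos: [467.2, -171.3, 139.3]
tool_rot: [-3.142, 0.0, 3.107]
ft_force: [-0.2, 0.3, -4.1]
finger_gap: 0.339
finger_force: 79.9
[ 467.2 -171.3  139.3] [-3.142  0.     3.107] [-0.2  0.3 -4.1]
top crop origin 334 158
scene crop origin 264 186
```

View pics/both_b.png

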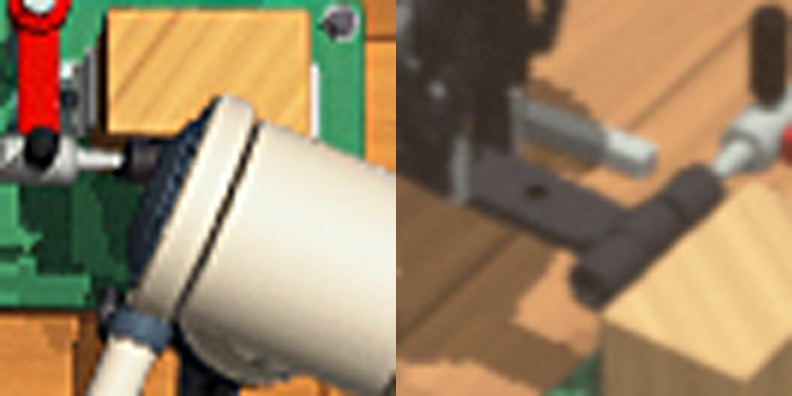

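The strap's knuckle now sits between the two jamb knuckles, with all three in line around (650,235). I use light contacts, the oak behind and the floor below, to centre it exactly.

```bash
for i in 1 2 3; do python3 -m inch '{"rows": [[[1,0,0],0],[[1,0,0],0]]}' | egrep 'ee_pos|ft_f'; done
```

```text
ee_pos: [468.2, -171.3, 139.3]
ft_force: [1.6, 0.4, -4.5]
ee_pos: [469.2, -171.3, 139.3]
ft_force: [-0.8, -0.8, -4.4]
ee_pos: [470.2, -171.3, 139.2]
ft_force: [-0.8, -0.9, -3.6]
```

```bash
for i in 1 2; do python3 -m inch '{"rows": [[[1,0,0],0],[[1,0,0],0],[[1,0,0],0]]}' | egrep 'ee_pos|ft_f'; done
```

```text
ee_pos: [470.9, -171.3, 139.1]
ft_force: [-2.0, 1.0, -4.0]
ee_pos: [470.9, -171.3, 138.8]
ft_force: [-7.0, 0.7, -3.5]
```

Oak contact is at TCP x = 470.9, so the target is 468.9, which agrees with the estimate. I back off and probe down.

```bash
python3 -m inch '{"rows": [[[-3.3,0,0],0],[[-3.3,0,0],0],[[-3.3,0,-1],0],[[-3.3,0,-1],0]]}' | egrep 'ee_pos|ft_f'; for i in 1 2 3; do python3 -m inch '{"rows": [[[0,0,-0.7],0],[[0,0,-0.7],0],[[0,0,-0.7],0]]}' | egrep 'ee_pos|ft_f'; done
```

```text
ee_pos: [469.0, -171.3, 138.2]
ft_force: [-0.5, -0.1, -3.6]
ee_pos: [468.9, -171.3, 137.6]
ft_force: [0.3, -0.2, -4.2]
ee_pos: [468.8, -171.3, 136.9]
ft_force: [-0.6, 0.1, -5.0]
ee_pos: [468.9, -171.3, 136.2]
ft_force: [-0.2, 0.3, -3.9]
```

```bash
for i in 1 2 3; do python3 -m inch '{"rows": [[[0,0,-0.7],0],[[0,0,-0.7],0],[[0,0,-0.7],0]]}' | egrep 'ee_pos|ft_f'; done
```

```text
ee_pos: [468.9, -171.3, 135.5]
ft_force: [-0.5, -0.2, -3.5]
ee_pos: [468.9, -171.3, 134.9]
ft_force: [-0.6, -0.4, -3.5]
ee_pos: [468.9, -171.4, 134.2]
ft_force: [0.0, -1.0, -2.8]
```

```bash
for i in 1 2; do python3 -m inch '{"rows": [[[0,0,-0.7],0],[[0,0,-0.7],0],[[0,0,-0.7],0]]}' | egrep 'ee_pos|ft_f'; done
```

```text
ee_pos: [468.9, -171.3, 133.5]
ft_force: [-0.5, -0.5, -3.4]
ee_pos: [468.9, -171.3, 132.8]
ft_force: [-1.6, 0.2, -0.8]
```

```bash
python3 -m inch '{"rows": [[[0,0,-0.7],0],[[0,0,-0.7],0],[[0,0,-0.7],0]]}' | egrep 'ee_pos|ft_f'; python3 -m inch '{"rows": [[[0,0,1],0],[[0,0,2.8],0],[[0,0,2.8],0],[[0,0,2.8],0]]}' | egrep 'ee_pos|ft_f'; python3 look.py c; python3 - <<'E'
from h import *
f=np.load("scene_c.npz");p,d=f["p"],f["d"];m=camera_model("scene");X=cloud(m,d)
dk=p.max(-1)<95
c,s=np.cos(-.035),np.sin(-.035);J=np.array([[c,s],[-s,c]])
k=dk&np.all((X>[535,-235,120])&(X<[585,-115,175]),-1);P=X[k];q=(P[:,:2]-[557.5,-174.8])@J.T+[0,1.5]
for a,b in((-40,-18),(-10,10),(18,40)):
    t=(q[:,1]>a)&(q[:,1]<b)&(q[:,0]>-8); z=P[t,2]; print(a,b,t.sum(),"z p50,80,95",np.percentile(z,[50,80,95]).round(1),"x",np.percentile(q[t,0],[50,95]).round(1))
# strap tilt: top of strap along x
k=dk&np.all((X>[380,-195,125])&(X<[540,-150,165]),-1);P=X[k];q=(P[:,:2]-[557.5,-174.8])@J.T
for a in range(-180,-15,15):
    t=(q[:,0]>a)&(q[:,0]<a+15)&(np.abs(q[:,1])<12)
    if t.sum()>4: print(a,t.sum(),np.median(P[t,2]).round(1))
E
```

```text
ee_pos: [468.9, -171.3, 132.1]
ft_force: [-1.9, -1.2, -1.2]
ee_pos: [468.8, -171.3, 134.5]
ft_force: [-0.0, -0.2, -3.4]
[ 468.8 -171.3  134.5] [ 3.141 -0.     3.107] [-0.  -0.2 -3.4]
top crop origin 334 158
scene crop origin 264 186
-40 -18 84 z p50,80,95 [155.6 158.9 159.9] x [ 3.2 12.2]
-10 10 37 z p50,80,95 [154.3 155.5 156.1] x [ 6.9 11.8]
18 40 61 z p50,80,95 [156.6 158.8 160.3] x [ 5.1 12.3]
-180 23 141.8
-165 37 141.6
-150 24 141.4
-135 15 141.3
-120 11 142.7
-90 22 142.3
-75 37 142.1
-60 36 142.1
-45 36 142.0
-30 27 142.2
```

View pics/scene_c.png

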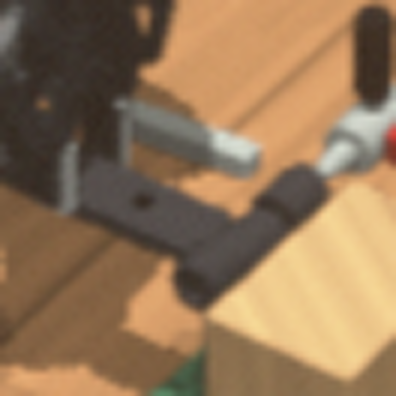

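The picture shows the knuckle in the gap. The scene depth puts the strap top at 142 (target 145) and its knuckle about 3.5 below the jamb knuckle tops, which agrees with the kinematic target of 138. I raise 3.5 and then probe sideways to centre.

```bash
python3 -m inch '{"rows": [[[0,0,2],0],[[0,0,3.5],0],[[0,0,3.5],0]]}' | egrep 'ee_pos|ft_f'; for i in 1 2 3 4; do python3 -m inch '{"rows": [[[0,0.8,0],0],[[0,0.8,0],0],[[0,0.8,0],0]]}' | egrep 'ee_pos|ft_f'; done
```

```text
ee_pos: [468.9, -171.3, 138.5]
ft_force: [-0.8, -0.2, -3.7]
ee_pos: [468.8, -170.5, 138.2]
ft_force: [0.1, 0.1, -4.2]
ee_pos: [468.9, -169.7, 138.3]
ft_force: [-0.2, 0.5, -4.5]
ee_pos: [468.8, -168.9, 138.3]
ft_force: [-0.4, 0.9, -4.3]
ee_pos: [468.8, -168.1, 138.3]
ft_force: [0.3, -0.2, -4.8]
```

```bash
for i in 1 2 3; do python3 -m inch '{"rows": [[[0,0.7,0],0],[[0,0.7,0],0],[[0,0.7,0],0]]}' | egrep 'ee_pos|ft_f'; python3 -c "
from h import *;print(observe()['ft_torque'].round(2))"; done
```

```text
ee_pos: [468.8, -167.4, 138.2]
ft_force: [-0.2, 0.3, -4.4]
[-0.03  0.01 -0.  ]
ee_pos: [468.8, -167.1, 138.3]
ft_force: [-0.4, -3.8, -3.0]
[-0.44  0.06 -0.31]
ee_pos: [468.8, -166.7, 138.4]
ft_force: [-0.5, -5.0, -4.1]
[-0.85  0.12 -0.4 ]
```

+y contact is at about -167.3. Now I check the other side.

```bash
python3 -m inch '{"rows": [[[0,-2,0],0],[[0,-4,0],0],[[0,-5.5,0],0],[[0,-5.5,0],0]]}' | egrep 'ee_pos|ft_f'; for i in 1 2 3; do python3 -m inch '{"rows": [[[0,-0.7,0],0],[[0,-0.7,0],0],[[0,-0.7,0],0]]}' | egrep 'ee_pos|ft_f'; done
```

```text
ee_pos: [468.9, -171.4, 138.2]
ft_force: [-0.6, -0.2, -4.2]
ee_pos: [468.9, -172.2, 138.3]
ft_force: [-0.5, -0.3, -4.7]
ee_pos: [468.8, -172.7, 138.2]
ft_force: [-1.0, 2.3, -4.2]
ee_pos: [468.8, -173.1, 138.1]
ft_force: [-1.4, 4.3, -3.8]
```

The side contacts at -167.3 and -172.5 span 5.2, close to the 5 of play, so the centre is -169.9. I settle there and check.

```bash
python3 -m inch '{"rows": [[[0,2,0],0],[[0,3.7,0],0],[[0,3.7,0],0],[[0,3.7,0],0],[[0,3.7,0],0],[[0,3.7,0],0]]}'; python3 look.py e; python3 - <<'E'
from h import *
f=np.load("scene_e.npz");p,d=f["p"],f["d"];m=camera_model("scene");X=cloud(m,d);hsv=cv2.cvtColor(p,cv2.COLOR_RGB2HSV)
dk=p.max(-1)<95
c,s=np.cos(-.035),np.sin(-.035);J=np.array([[c,s],[-s,c]])
k=dk&np.all((X>[535,-235,120])&(X<[585,-115,175]),-1);P=X[k];q=(P[:,:2]-[557.5,-174.8])@J.T+[0,1.5]
for a,b in((-40,-18),(-10,10),(18,40)):
    t=(q[:,1]>a)&(q[:,1]<b)&(q[:,0]>-8); print(a,t.sum(),np.percentile(P[t,2],[50,80,95]).round(1),np.percentile(q[t,0],[50,95]).round(1))
k=dk&np.all((X>[380,-195,125])&(X<[540,-150,165]),-1);P=X[k];q=(P[:,:2]-[557.5,-174.8])@J.T
t=(q[:,0]<-18)&(np.abs(q[:,1])<25);print("strap top",np.median(P[t,2]).round(1))
for a in(-175,-60,-30): 
    t=(q[:,0]>a)&(q[:,0]<a+15); print(a,np.percentile(q[t,1],[5,50,95]).round(1),np.median(P[t,2]).round(1))
k=((hsv[...,0]<6)|(hsv[...,0]>174))&(hsv[...,1]>150)&np.all((X>[540,-140,130])&(X<[700,40,175]),-1)
P=X[k];w=np.linalg.svd(P[:,:2]-P[:,:2].mean(0))[2][0];print("arm",P.mean(0).round(1),w)
E
```

```text
t: 29.55
ee_pos: [468.9, -170.0, 138.3]
tool_rot: [-3.141, 0.0, 3.107]
ft_force: [-0.4, 0.1, -4.0]
finger_gap: 0.342
finger_force: 79.9
[ 468.9 -170.   138.3] [-3.141  0.     3.107] [-0.4  0.1 -4. ]
top crop origin 334 158
scene crop origin 264 186
-40 83 [155.1 158.8 159.8] [ 3.  12.5]
-10 47 [156.9 158.5 159.7] [ 6.9 12.2]
18 50 [157.3 159.3 159.8] [ 6.2 12. ]
strap top 145.5
-175 [-13.2   0.3  15.6] 145.8
-60 [-13.5  -4.5  12.4] 145.1
-30 [-13.6  -1.1  12. ] 145.1
arm [623.7 -90.  155.6] [ 0.99213591 -0.12516525]
```

The three knuckles agree in height (159.7–159.8) and depth (12.0–12.5), the strap top is at 145, and the pin arm is unchanged. I hand in.

```bash
python3 -c "
from rig import *
print(job_done())"
```

```text
the job is handed in; nothing more can be done
None
```

I handed the job in at about 30 s with the pin arm clicked home and the strap's knuckle held level and in line between the jamb knuckles; the knuckles matched within about 1 mm in my last camera check, but no verdict came back.

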